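# Sort the kiln props by length into their gauge cradles

### The job

Four clean cream kiln props of different lengths are lying about the bench: put each one away flat in the wooden cradle whose slot is made for its length (the shortest prop in the shortest slot, and so on). They are brittle ceramic, so set each one down low in its slot before letting go. Leave the prop spoiled with blue glaze where it lies.

Things in the scene. Friction and masses are not known exactly. Their poses are not given: they have to be found in the camera images.
- prop_short: short kiln prop: plain cream-coloured ceramic bar of square section, 40 mm long and 26 x 26 mm across, about 54 g, lying flat on the bench. Origin at its centre, x along its length (13 mm from the origin to each long face).
- prop_medium: medium kiln prop: plain cream-coloured ceramic bar of square section, 62 mm long and 26 x 26 mm across, about 84 g, lying flat on the bench. Origin at its centre, x along its length (13 mm from the origin to each long face).
- prop_long: long kiln prop: plain cream-coloured ceramic bar of square section, 84 mm long and 26 x 26 mm across, about 113 g, lying flat on the bench. Origin at its centre, x along its length (13 mm from the origin to each long face).
- prop_longest: longest kiln prop: plain cream-coloured ceramic bar of square section, 106 mm long and 26 x 26 mm across, about 143 g, lying flat on the bench. Origin at its centre, x along its length (13 mm from the origin to each long face).
- prop_glazed: spoiled kiln prop: 62 x 26 x 26 mm ceramic bar, cream at one end and covered with run blue glaze over the rest. Lies on the bench among the others and stays there. Origin at its centre, x along its length (the blue end is +x).
- cradle_short: cradle for the short prop: shallow open brown wooden tray fixed to the bench, a length gauge. Slot 56 mm long (x) and 42 mm wide (y): takes the 40 mm prop with 8 mm to spare at each end and side, refuses any longer one. Outside 68 x 54 mm; walls 6 mm thick, tops 12 mm above the bench; slot floor 4 mm above the bench. Origin on the bench under the slot's centre.
- cradle_medium: cradle for the medium prop: shallow open brown wooden tray fixed to the bench, a length gauge. Slot 78 mm long (x) and 42 mm wide (y): takes the 62 mm prop with 8 mm to spare at each end and side, refuses any longer one. Outside 90 x 54 mm; walls 6 mm thick, tops 12 mm above the bench; slot floor 4 mm above the bench. Origin on the bench under the slot's centre.
- cradle_long: cradle for the long prop: shallow open brown wooden tray fixed to the bench, a length gauge. Slot 100 mm long (x) and 42 mm wide (y): takes the 84 mm prop with 8 mm to spare at each end and side, refuses any longer one. Outside 112 x 54 mm; walls 6 mm thick, tops 12 mm above the bench; slot floor 4 mm above the bench. Origin on the bench under the slot's centre.
- cradle_longest: cradle for the longest prop: shallow open brown wooden tray fixed to the bench, a length gauge. Slot 122 mm long (x) and 42 mm wide (y): takes the 106 mm prop with 8 mm to spare at each end and side, refuses any longer one. Outside 134 x 54 mm; walls 6 mm thick, tops 12 mm above the bench; slot floor 4 mm above the bench. Origin on the bench under the slot's centre.
Things that resemble listed ones, but are neither listed nor needed, are in the scene too. Leave any green look-alike of the prop_medium alone.

How it is judged:
By the outcome, as a careful person would: the job done as asked, in the order asked, and still so for the second after the job is handed in, with the robot touching nothing.
It also fails if it takes over 109 s, if anything falls off the work surface, if the arm or the gripper's body presses on something with over 40 N, if the wrist force passes 120 N, or if a joint passes its speed limit or range.

### The arm

A 7-joint arm with a two-finger parallel gripper is mounted at the origin on the work surface. World frame = base frame: x ahead of the robot, y to its left, z up, the work surface at z = 0. Lengths are in mm, angles in rad, forces in N, time in s.
With the tool pointing down it reaches from about 400 to 925 mm from the base axis. Payload 4.1 kg.
Tool frame: the origin (TCP) lies on the centre line of the jaws, within the pads' length; the fingertips stand 22 mm ahead of it and the grasp point (between the pads) lies 3 mm ahead of it; z points along the fingers, y is the line along which they close (so a half turn about z gives the same grasp; the last joint's range is limited). The gripper opens to 85 mm and grips with 20 to 120 N. Pads are 22 mm wide; open, the fingers measure 114 mm over their backs; the gripper's body (76 mm by 85 mm) begins 54 mm behind the grasp point. The pads swing forward as they close: fully open they stand 13 mm farther back than shut.
Start: joints at [1.008, 0.398, 0.045, 1.537, -0.019, 1.207, -0.051], TCP at [290.818, -581.352, 218.947] pointing down, gripper open.
Joint ranges: [-2.82, 2.82], [-0.49, 2.23], [-1.37, 1.46], [0, 2.46], [-1.36, 4.5], [0.23, 2], [-2.94, 2.94]. Speed limits (rad/s): [2.57, 2.57, 3.14, 3.14, 3.14, 3.14, 3.14].

### API

Orientations are given as a unit quaternion [x, y, z, w].
In Python, from bench import ctrl gives the robot as it stands. The module is installed in compiled form; this text tells all that it offers.
- The arm moves only by the tool carry_out, never from a script. Its argument "targets" is a list of rows, each an object of numbers: "ax", "ay", "az": the turn, a rotation vector about the world's x, y, z in degrees; "dx", "dy", "dz": the shift along the world's x, y, z in m; "fingers": the finger opening in m, from 0 to 0.0854. In form: [{"ax": .., "ay": .., "az": .., "dx": .., "dy": .., "dz": .., "fingers": ..}, ...]. A call has 1 to 20 rows; each row is the pose to reach, as a shift and turn from the pose commanded when the call began; what a row does not reach only later rows make up. A row lasts 1/10 s, in which the tool goes at most 50 mm and 8.59 degrees, less where a joint would pass 70% of its speed; a pose out of reach is approached as far as the arm can. A call with a gripper value outside its range is refused whole. The fingers move at their own pace and stop on an object; "squeeze" is the grip in N (left out, the last holds). Time passes only in rows, so rows that repeat a pose let the fingers close. It gives the time, the measured TCP pose, the force, the opening and the grip force at its end, in the units of the state.
- ctrl.observe(): the state, without advancing time (a new reading comes with each control period).
- ctrl.camera(name): name is "scene" or "top"; returns a dict with "color" (384x512x3 uint8, red, green, blue), "range_z" (384x512 float32, mm along the optical axis (not along the pixel's ray), 0 where there is no reading), "fovy" (degrees; the focal length in pixels is half the picture's height over the tangent of half this angle, whatever the lens; pixels are square), "cx", "cy" (the principal point, pixels), "xyz" and "rotation" of the camera in the world. Camera axes: x right, y down, z forward; pixel columns grow to the right and rows downward; lengths in mm; the calibration is good to about 2 mm. A picture is of the moment at which its call begins.
- ctrl.hand_in(): hands the job in; it is judged then, once.
The state is a dict: "time_s": time; "joint_positions": joint angles; "joint_velocities": joint speeds; "joint_efforts": joint torques, N m; "tcp_pos": TCP position; "ee_rot": TCP orientation; "force": force on the tool from outside, world axes, zero at the start; "wrist_torque": the same for the moment, N m; "grip_width": finger opening in mm; "grasp_force": force on a finger pad.
Only numpy, scipy, OpenCV 4.12 (cv2) and the standard library are available. Lean on these libraries where they do the work, as an engineer would, in place of code of your own. Each camera call takes 0.05 s, during which the arm holds its last target. There are 200 camera calls.

## Working session

There is one attempt and no reset: what is moved stays moved. The work goes in short steps, Python scripts to look and compute and a tool call to move; the robot and the scene stay as the last step left them, time stands still between calls to the robot, and variables do not carry over. Pictures are saved under pics/ and viewed, at most 14 in all, crops included, and the job is handed in when it is done.

Besides the shell and the picture viewer there is one more tool, called after ">>>" as a command line: name --argument value ..., lists and objects as JSON in quotes. carry_out: Moves the arm, as the interface text tells. Its arguments: {"type":"object","properties":{"targets":{"type":"array"},"squeeze":{"type":"number"}},"required":["targets"]}

```bash
mkdir -p pics
cat > h.py <<'E'
import numpy as np, cv2
from bench import ctrl
def shot(name,fn=None):
    c=ctrl.camera(name)
    if fn: cv2.imwrite('pics/'+fn,cv2.cvtColor(c['color'],cv2.COLOR_RGB2BGR))
    return c
def ray(c,uv,z):
    uv=np.atleast_2d(uv).astype(float); h=c['color'].shape[0]
    f=h/2/np.tan(np.radians(c['fovy'])/2)
    d=np.c_[(uv[:,0]-c['cx'])/f,(uv[:,1]-c['cy'])/f,np.ones(len(uv))]@np.array(c['rotation']).T
    o=np.array(c['xyz']); return o+d*((z-o[2])/d[:,2])[:,None]
def cloud(c):
    z=c['range_z'];h,w=z.shape;f=h/2/np.tan(np.radians(c['fovy'])/2)
    u,v=np.meshgrid(np.arange(w),np.arange(h))
    p=np.stack([(u-c['cx'])/f*z,(v-c['cy'])/f*z,z],-1)
    return p@np.array(c['rotation']).T+np.array(c['xyz'])
E
python3 - <<'E'
from h import *
for n in('top','scene'):
    c=shot(n,n+'0.png'); print(n,c['xyz'],np.round(c['rotation'],3),c['fovy'],c['cx'],c['cy'])
    P=cloud(c); print(P[192,256], (c['range_z']==0).mean())
print(ctrl.observe())
E
```

```text
top [467.36493138 -10.09030715 949.12193012] [-0.697  0.713 -0.044  0.062] 53.739745595475135 259.6350692263371 195.42813338119436Traceback (most recent call last):
  File "<stdin>", line 4, in <module>
  File "h.py", line 16, in cloud
    return p@np.array(c['rotation']).T+np.array(c['xyz'])
           ~^~~~~~~~~~~~~~~~~~~~~~~~~~
ValueError: matmul: Input operand 1 has a mismatch in its core dimension 0, with gufunc signature (n?,k),(k,m?)->(n?,m?) (size 4 is different from 3)
```

View pics/top0.png

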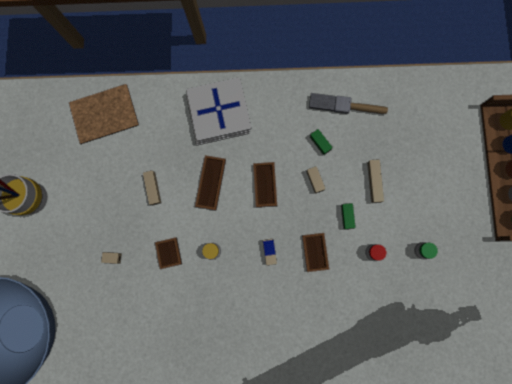

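The top view shows four cream props at about (151,187), (111,258), (316,180), (376,181). The four brown cradles are at (210,182), (264,184), (168,252), (316,252). The glazed prop is at (269,251), and there are two green look-alikes. The camera rotation is a quaternion, so I'll fix the helper.

```bash
sed -i 's/^from bench/from scipy.spatial.transform import Rotation as R\nfrom bench/; s/np.array(c\[.rotation.\])/R.from_quat(c["rotation"]).as_matrix()/' h.py
cat >> h.py <<'E'
def rects(c,lo,hi,z,amin=80,reg=None):
    m=cv2.inRange(cv2.cvtColor(c['color'],cv2.COLOR_RGB2HSV),lo,hi)
    P=cloud(c); out=[]
    for k in cv2.findContours(m,cv2.RETR_EXTERNAL,cv2.CHAIN_APPROX_NONE)[0]:
        if cv2.contourArea(k)<amin: continue
        w=ray(c,k[:,0],z)[:,:2].astype(np.float32)
        (x,y),(a,b),t=cv2.minAreaRect(w)
        if a<b:a,b,t=b,a,t+90
        mm=np.zeros(m.shape,np.uint8);cv2.drawContours(mm,[k],-1,1,-1)
        zz=P[...,2][mm>0]
        out.append([*k[:,0].mean(0),x,y,a,b,(t+90)%180-90,*np.percentile(zz,[10,50,90])])
    return np.round(out,1)
E
python3 - <<'E'
from h import *
np.set_printoptions(suppress=True,linewidth=150)
for n in('top','scene'):
    c=shot(n,n+'1.png'); print(n,c['xyz'],c['rotation'],c['fovy'],c['cx'],c['cy'])
    P=cloud(c); print(P[192,256],(c['range_z']==0).mean())
    hsv=cv2.cvtColor(c['color'],cv2.COLOR_RGB2HSV)
    if n=='top':
        for u,v in[(151,187),(111,258),(316,180),(376,181),(210,182),(264,184),(168,252),(316,252),(350,300),(269,260)]: print(u,v,hsv[v,u],P[v,u])
print(ctrl.observe())
E
```

```text
top [467.36493138 -10.09030715 949.12193012] [-0.69684553  0.71318769 -0.04393931  0.06195936] 53.739745595475135 259.6350692263371 195.42813338119436
[617.76329756  21.2088822   14.24843645] 0.004191080729166667
151 187 [ 19  65 126] [635.17269702 282.36998012  25.95397749]
111 258 [ 19  65 126] [462.46906102 376.2446549   26.6054603 ]
316 180 [ 19  60 131] [ 641.57733233 -127.64315428   28.75536757]
376 181 [ 18  59 135] [ 635.61602302 -274.58706768   26.60080637]
210 182 [ 12 158  42] [648.14395953 138.16829425   4.16798538]
264 184 [ 10 154  43] [639.68147313   0.88628718   2.56175354]
168 252 [ 12 160  43] [474.0856394  242.73691578   5.61193341]
316 252 [ 11 153  45] [ 466.33910167 -122.99299635    4.23558297]
350 300 [ 60   6 133] [ 349.76367059 -200.65727293   -1.20210923]
269 260 [ 20  60 131] [449.74593722  -7.14779945  25.313262  ]
scene [1275.01588514 -717.29213414  731.18613271] [ 0.82838774  0.30482962 -0.1741025  -0.43651   ] 47.20906683184976 257.8844364376562 189.12157581924262
[552.83480197  77.57726062  -1.58015284] 0.009246826171875
{'time_s': 0.15, 'joint_positions': array([ 1.00797532,  0.3990285 ,  0.04502893,  1.53756334, -0.01869167,  1.2068935 , -0.0507169 ]), 'joint_velocities': array([ 0.00032385, -0.00277441, -0.00040768, -0.00392202, -0.0005348 ,  0.00147383, -0.00030198]), 'joint_efforts': array([  0.00300638, -47.55580187,   1.36713378, -25.45146704,   0.01173   ,   0.00638771,   0.00003291]), 'tcp_pos': array([ 290.60130472, -580.87751783,  218.10989272]), 'ee_rot': array([ 0.97321636,  0.22988992, -0.00022058, -0.00070195]), 'force': array([0.36221047, 0.163785  , 0.66255106]), 'wrist_torque': array([-0.03221826,  0.00919711,  0.00560027]), 'grasp_force': 0.0, 'grip_width': 85.42059656700349}
```

View pics/scene1.png

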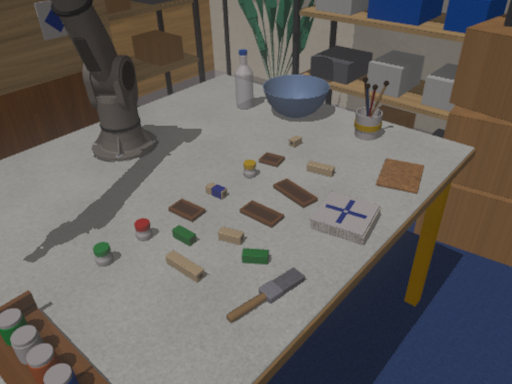

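The scene view confirms the layout: the same props and cradles, all lying flat, with the arm off at the robot's right side.

```bash
cat > m.py <<'E'
from h import *
np.set_printoptions(suppress=True,linewidth=150)
def table(c):
    print('PROPS  u v x y L W ang z10 z50 z90');print(rects(c,(12,35,75),(28,110,255),26))
    print('CRADLES');print(rects(c,(4,110,20),(18,220,90),12))
    print('GREEN');print(rects(c,(50,80,30),(80,255,255),26))
if __name__=='__main__':
    table(shot('top'))
    o=ctrl.observe();M=R.from_quat(o['ee_rot']).as_matrix();print(M[:,1],o['tcp_pos'],o['time_s'])
E
python3 m.py
```

```text
PROPS  u v x y L W ang z10 z50 z90
[[ 109.8  257.4  464.   379.9   40.6   25.1   83.8   24.    26.6   28.8]
 [ 151.1  187.7  635.2  282.1   83.7   29.9   12.8   24.1   26.8   29. ]
 [ 315.7  179.1  644.5 -127.7   61.6   25.    19.1   24.4   26.6   28.7]
 [ 376.2  180.3  637.4 -275.4  103.9   25.1    2.2   24.2   26.5   28.7]
 [ 369.   106.8  827.8 -268.9   94.2   14.6   78.9   17.    19.3   21.8]
 [ 255.7   69.9  936.6   26.3 1327.7    5.1   90.    -6.2   -3.9   -1.4]]
CRADLES
[[ 168.   252.7  472.2  241.4   63.4   52.3   11.2    2.9    5.7   13.5]
 [ 315.1  252.   466.9 -119.9   85.1   51.1    5.5    2.6    5.2   13. ]
 [ 264.7  184.3  637.5   -0.8  108.6   49.9    2.4    2.9    5.4   13. ]
 [ 210.1  182.7  646.   136.8  130.4   51.5  -10.9    3.1    5.7   13.5]
 [ 499.1  164.1  671.7 -576.9  368.    74.9   -6.8   10.    12.5   26.9]
 [  69.7   14.1 1098.1  515.9  413.7  136.1   87.7 -648.4 -248.6 -230.3]]
GREEN
[[ 428.   250.   465.5 -386.6   38.6   33.    88.7   43.6   46.1   48.3]
 [ 347.9  215.9  551.6 -201.4   59.2   27.2    2.6   23.6   26.4   28.8]
 [ 320.7  141.8  740.7 -143.6   60.6   28.    33.7   23.6   26.3   28.5]]
[ 0.44751163 -0.8942774  -0.00113014] [ 290.68168662 -580.97328024  218.27524086] 0.2
```

>>> carry_out --targets '[{"dx": 0.04,"dy": 0.035,"az": -4,"fingers": 0.026},{"dx": 0.08,"dy": 0.07,"az": -8,"fingers": 0.026},{"dx": 0.12,"dy": 0.106,"az": -12,"fingers": 0.026},{"dx": 0.16,"dy": 0.141,"dz": -0.02,"az": -16,"fingers": 0.026},{"dx": 0.2,"dy": 0.177,"dz": -0.04,"az": -20,"fingers": 0.026},{"dx": 0.24,"dy": 0.212,"dz": -0.06,"az": -24.4,"fingers": 0.026},{"dx": 0.28,"dy": 0.247,"dz": -0.08,"az": -24.4,"fingers": 0.026},{"dx": 0.32,"dy": 0.282,"dz": -0.1,"az": -24.4,"fingers": 0.026},{"dx": 0.3466,"dy": 0.306,"dz": -0.119,"az": -24.4,"fingers": 0.026},{"dx": 0.3466,"dy": 0.306,"dz": -0.119,"az": -24.4,"fingers": 0.026},{"dx": 0.3466,"dy": 0.306,"dz": -0.119,"az": -24.4,"fingers": 0.026},{"dx": 0.3466,"dy": 0.306,"dz": -0.119,"az": -24.4,"fingers": 0.026}]' --squeeze 40

```text
invalid input
```

Run:
```python
from h import *
np.set_printoptions(suppress=True,linewidth=150)
o=ctrl.observe();t=o['tcp_pos'];print(t,o['grip_width'],o['force'])
M=R.from_quat(o['ee_rot']).as_matrix();print(M.round(4))
c=shot('scene');P=cloud(c)
q=(P-t)@M
m=(abs(q[...,0])<16)&(abs(q[...,1])<60)&(P[...,2]>45)&(P[...,2]<150)
print(m.sum())
b=q[m]
for lo in range(-50,40,4):
    s=b[(b[:,2]>=lo)&(b[:,2]<lo+4)]
    if len(s):print(lo,len(s),s[:,0].min().round(),s[:,0].max().round(),s[:,1].min().round(),s[:,1].max().round())
im=cv2.cvtColor(c['color'],cv2.COLOR_RGB2BGR);v,u=np.where(m);print(u.min(),u.max(),v.min(),v.max())
a=im[max(v.min()-40,0):v.max()+60,max(u.min()-60,0):u.max()+60]
cv2.imwrite('pics/grip.png',cv2.resize(a,None,fx=4,fy=4)[:600,:800])
```

```text
[ 290.68168662 -580.97328024  218.27524086] 85.51821352161248 [ 0.18573687  0.50852304 -0.39854003]
[[ 0.8943  0.4475 -0.0006]
 [ 0.4475 -0.8943  0.001 ]
 [-0.0001 -0.0011 -1.    ]]
0Traceback (most recent call last):
  File "<stdin>", line 13, in <module>
    return umr_minimum(a, axis, None, out, keepdims, initial, where)
ValueError: zero-size array to reduction operation minimum which has no identity
```

The call was probably refused because every row needs all seven keys.

>>> carry_out --targets '[{"ax": 0,"ay": 0,"az": -4,"dx": 0.04,"dy": 0.035,"dz": 0,"fingers": 0.026},{"ax": 0,"ay": 0,"az": -8,"dx": 0.08,"dy": 0.07,"dz": 0,"fingers": 0.026},{"ax": 0,"ay": 0,"az": -12,"dx": 0.12,"dy": 0.106,"dz": 0,"fingers": 0.026},{"ax": 0,"ay": 0,"az": -16,"dx": 0.16,"dy": 0.141,"dz": -0.02,"fingers": 0.026},{"ax": 0,"ay": 0,"az": -20,"dx": 0.2,"dy": 0.177,"dz": -0.04,"fingers": 0.026},{"ax": 0,"ay": 0,"az": -24.4,"dx": 0.24,"dy": 0.212,"dz": -0.06,"fingers": 0.026},{"ax": 0,"ay": 0,"az": -24.4,"dx": 0.28,"dy": 0.247,"dz": -0.08,"fingers": 0.026},{"ax": 0,"ay": 0,"az": -24.4,"dx": 0.32,"dy": 0.282,"dz": -0.1,"fingers": 0.026},{"ax": 0,"ay": 0,"az": -24.4,"dx": 0.3466,"dy": 0.306,"dz": -0.119,"fingers": 0.026},{"ax": 0,"ay": 0,"az": -24.4,"dx": 0.3466,"dy": 0.306,"dz": -0.119,"fingers": 0.026},{"ax": 0,"ay": 0,"az": -24.4,"dx": 0.3466,"dy": 0.306,"dz": -0.119,"fingers": 0.026},{"ax": 0,"ay": 0,"az": -24.4,"dx": 0.3466,"dy": 0.306,"dz": -0.119,"fingers": 0.026}]' --squeeze 40

```text
time_s: 1.45
tcp_pos: [637.4, -274.5, 99.1]
ee_rot: [1.0, 0.02, -0.001, -0.0]
force: [-0.9, -1.1, -0.3]
grip_width: 26.2
grasp_force: 0.0
```

```bash
cat > grip.py <<'E'
from h import *
np.set_printoptions(suppress=True,linewidth=150)
o=ctrl.observe();t=o['tcp_pos'];print(t,o['grip_width'],o['force'])
M=R.from_quat(o['ee_rot']).as_matrix();print(M.round(4))
c=shot('scene');P=cloud(c)
q=(P-t)@M
m=(abs(q[...,0])<20)&(abs(q[...,1])<60)&(P[...,2]>45)&(P[...,2]<150)
b=q[m]
for lo in range(-50,45,3):
    s=b[(b[:,2]>=lo)&(b[:,2]<lo+3)]
    if len(s):print(lo,len(s),s[:,0].min().round(),s[:,0].max().round(),s[:,1].min().round(),s[:,1].max().round())
im=cv2.cvtColor(c['color'],cv2.COLOR_RGB2BGR);v,u=np.where(m);print(u.min(),u.max(),v.min(),v.max())
a=im[max(v.min()-40,0):v.max()+60,max(u.min()-60,0):u.max()+60]
cv2.imwrite('pics/grip.png',cv2.resize(a,None,fx=4,fy=4)[:600,:800])
E
python3 grip.py
```

```text
[ 637.39405053 -274.47719341   99.06791503] 26.170205198279355 [-0.93787211 -1.1100201  -0.32649649]
[[ 0.9992  0.04   -0.0016]
 [ 0.04   -0.9992  0.0001]
 [-0.0016 -0.0002 -1.    ]]
-50 18 -10.0 12.0 -18.0 27.0
-47 25 -6.0 13.0 -26.0 27.0
-44 15 -11.0 12.0 -25.0 26.0
-41 26 -7.0 13.0 -28.0 26.0
-38 24 -8.0 13.0 -25.0 27.0
-35 19 -10.0 12.0 -25.0 27.0
-32 21 -10.0 12.0 -25.0 27.0
-29 23 -9.0 12.0 -25.0 27.0
-26 19 -9.0 12.0 -27.0 27.0
-23 23 -8.0 13.0 -22.0 26.0
-20 10 -8.0 11.0 -19.0 20.0
-17 12 2.0 12.0 -19.0 19.0
-14 4 -7.0 3.0 -15.0 19.0
-11 1 -6.0 -6.0 -16.0 -16.0
166 189 214 238
```

View pics/grip.png

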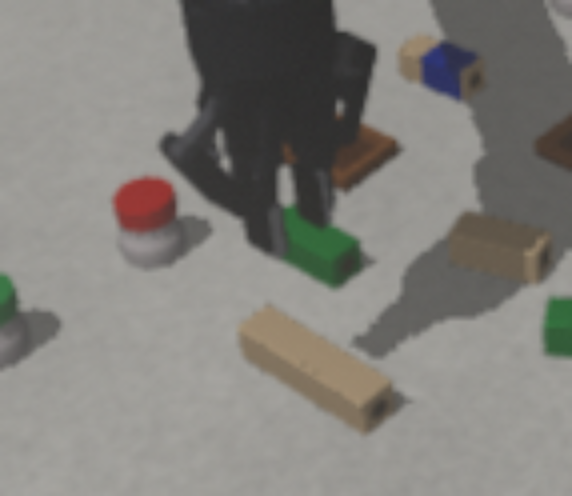

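The crop shows the gripper at about half closure, with its tips near scene pixel (172,236) and the longest prop in front and below it. The depth says the tips sit about 11 mm behind the TCP, which doesn't agree with the stated 22 mm ahead. I'll check the calibration and where the tips project.

Run:
```python
from h import *
np.set_printoptions(suppress=True,linewidth=150)
o=ctrl.observe();t=o['tcp_pos'];M=R.from_quat(o['ee_rot']).as_matrix()
def proj(c,p):
    f=192/np.tan(np.radians(c['fovy'])/2);q=R.from_quat(c['rotation']).inv().apply(np.array(p)-c['xyz'])
    return (q[...,:2]/q[...,2:]*f+[c['cx'],c['cy']]).round(1)
c=shot('scene');P=cloud(c)
for n in(-40,0,22):print(n,proj(c,t+M@[0,0,n]))
for p in [(464,380,26),(635,282,26),(644.5,-127.7,26),(637.4,-275.4,26)]:
    u,v=proj(c,p).astype(int);print(p,(u,v),P[v,u],c['color'][v,u])
print(rects(c,(12,35,75),(28,140,255),26)[:,:7])
g=c['color'].max(-1)
for v in range(215,250,2):print(v,[(u,int(g[v,u]),((P[v,u]-t)@M).round().astype(int).tolist()) for u in(172,187)])
c=shot('top','top2.png');Q=cloud(c);q=(Q-t)@M
print('top tcp',proj(c,t)); m=(Q[...,2]>60)&(abs(q[...,0])<150)&(abs(q[...,1])<150);b=Q[m];print(b.min(0),b.max(0),b.mean(0))
```

```text
-40 [176.  223.2]
0 [178.3 237.3]
22 [179.5 244.8]
(464, 380, 26) (np.int64(294), np.int64(138)) [465.58286006 376.87365789  28.0275883 ] [154 135 110]
(635, 282, 26) (np.int64(319), np.int64(165)) [633.92586527 283.30726264  26.23753561] [156 138 112]
(644.5, -127.7, 26) (np.int64(229), np.int64(231)) [ 643.46446944 -127.670579     27.21355216] [95 85 72]
(637.4, -275.4, 26) (np.int64(182), np.int64(261)) [ 633.2228172  -274.32091268   24.74563226] [154 136 111]
[[   12.8   364.4   596.7  -659.6   155.4    40.5    -0.3]
 [   65.1   347.    639.9  -575.3   261.4    32.2     0.7]
 [  246.2   306.9   841.5  -278.4   100.6    24.7    79.9]
 [   14.6   300.4   452.4  -583.5    65.3    18.7   -89. ]
 [  184.7   265.8   648.6  -281.5   123.5    39.8     1.8]
 [  230.8   235.6   657.1  -136.4    71.4    49.5    18.6]
 [  267.    211.8   657.5    -1.3   125.4    58.5   -16.9]
 [  291.8   187.5   657.    118.6   129.     63.8   -11.2]
 [  320.2   168.4   646.6   269.2    95.     61.8    11.7]
 [  249.2   164.2   459.4   151.4    62.5    38.    -48.6]
 [  400.3   175.6   852.2   389.4   170.2 
[... 886 characters left out ...]
]
233 [(172, 61, [7, 20, -29]), (187, 105, [-68, -80, 75])]
235 [(172, 55, [7, 21, -24]), (187, 104, [-63, -74, 75])]
237 [(172, 93, [7, 22, -19]), (187, 108, [-56, -69, 74])]
239 [(172, 158, [-106, -59, 100]), (187, 90, [-53, -65, 76])]
241 [(172, 158, [-101, -54, 100]), (187, 90, [-54, -65, 83])]
243 [(172, 161, [-95, -49, 101]), (187, 90, [-54, -64, 90])]
245 [(172, 160, [-89, -44, 101]), (187, 139, [-55, -64, 96])]
247 [(172, 158, [-82, -38, 99]), (187, 160, [-52, -61, 99])]
249 [(172, 153, [-77, -33, 100]), (187, 160, [-49, -57, 101])]
top tcp [385.8 174.4]
[ 483.56492232 -322.8916347   113.81511527] [ 686.64346144 -181.59981449  594.38141354] [ 577.55879661 -237.32674922  495.30814379]
```

View pics/top2.png

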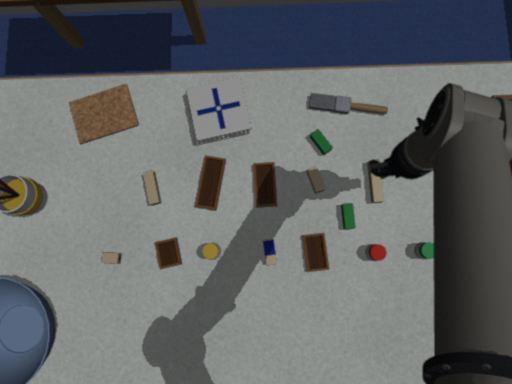

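Both cameras agree with each other. The gripper is laterally right but looks higher than stated, so I'll settle it by opening, lowering with care and looking again.

>>> carry_out --targets '[{"ax": 0,"ay": 0,"az": 0,"dx": 0,"dy": -0.001,"dz": 0,"fingers": 0.055},{"ax": 0,"ay": 0,"az": 0,"dx": 0,"dy": -0.001,"dz": 0,"fingers": 0.055},{"ax": 0,"ay": 0,"az": 0,"dx": 0,"dy": -0.001,"dz": 0,"fingers": 0.055},{"ax": 0,"ay": 0,"az": 0,"dx": 0,"dy": -0.001,"dz": -0.02,"fingers": 0.055},{"ax": 0,"ay": 0,"az": 0,"dx": 0,"dy": -0.001,"dz": -0.04,"fingers": 0.055},{"ax": 0,"ay": 0,"az": 0,"dx": 0,"dy": -0.001,"dz": -0.05,"fingers": 0.055},{"ax": 0,"ay": 0,"az": 0,"dx": 0,"dy": -0.001,"dz": -0.055,"fingers": 0.055},{"ax": 0,"ay": 0,"az": 0,"dx": 0,"dy": -0.001,"dz": -0.062,"fingers": 0.055},{"ax": 0,"ay": 0,"az": 0,"dx": 0,"dy": -0.001,"dz": -0.062,"fingers": 0.055}]'

```text
time_s: 2.5
tcp_pos: [637.2, -276.3, 37.5]
ee_rot: [1.0, 0.019, -0.0, -0.0]
force: [-0.3, -0.5, 0.1]
grip_width: 54.8
grasp_force: 0.0
```

```bash
sed -i "s/grip.png/grip2.png/; s/(P\[...,2\]>45)&(P\[...,2\]<150)/(P[...,2]>34)\&(P[...,2]<250)/; s/range(-50,45,3)/range(-120,45,6)/; s/lo+3/lo+6/; s/,0\])<20/,0])<45/" grip.py; python3 grip.py
```

```text
[ 637.22167343 -276.29109098   37.5221238 ] 54.800638941039054 [-0.25211698 -0.45758216  0.06561055]
[[ 0.9993  0.038  -0.0006]
 [ 0.038  -0.9993  0.0001]
 [-0.0006 -0.0001 -1.    ]]
-120 141 -11.0 22.0 -60.0 60.0
-114 96 2.0 22.0 -60.0 60.0
-108 77 0.0 21.0 -58.0 60.0
-102 64 -5.0 19.0 -57.0 59.0
-96 80 -15.0 21.0 -59.0 60.0
-90 98 -15.0 19.0 -59.0 58.0
-84 76 -12.0 18.0 -59.0 60.0
-78 78 -13.0 15.0 -58.0 60.0
-72 93 -10.0 14.0 -60.0 60.0
-66 56 -9.0 15.0 -56.0 59.0
-60 27 -6.0 14.0 -57.0 43.0
-54 38 -11.0 13.0 -40.0 41.0
-48 39 -9.0 12.0 -41.0 41.0
-42 40 -10.0 12.0 -42.0 42.0
-36 43 -10.0 12.0 -40.0 42.0
-30 33 -7.0 12.0 -40.0 41.0
-24 19 -9.0 12.0 -38.0 39.0
-18 6 -10.0 8.0 -29.0 34.0
151 201 181 262
```

View pics/grip2.png

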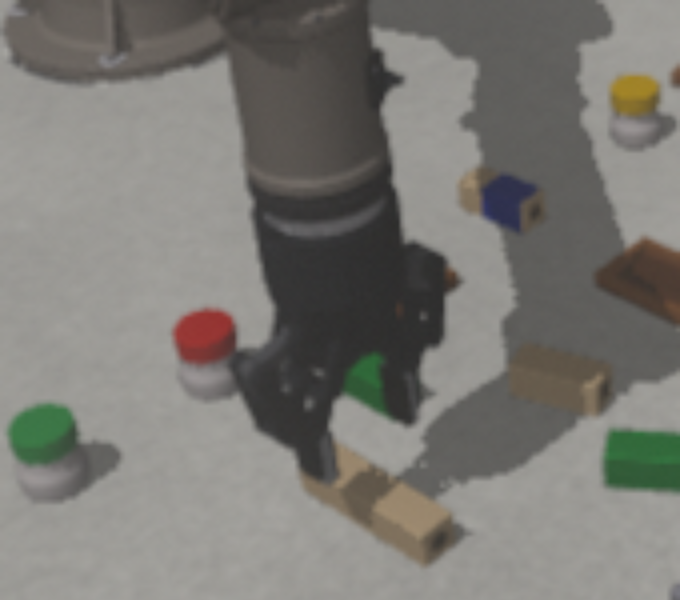

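The picture shows the fingertips hanging above the longest prop rather than straddling it, so the stated tip offset is suspect. A harmless closing test here will tell.

>>> carry_out --targets '[{"ax": 0,"ay": 0,"az": 0,"dx": 0,"dy": 0,"dz": 0,"fingers": 0.022},{"ax": 0,"ay": 0,"az": 0,"dx": 0,"dy": 0,"dz": 0,"fingers": 0.022},{"ax": 0,"ay": 0,"az": 0,"dx": 0,"dy": 0,"dz": 0,"fingers": 0.022},{"ax": 0,"ay": 0,"az": 0,"dx": 0,"dy": 0,"dz": 0,"fingers": 0.022}]' --squeeze 20

```text
time_s: 2.95
tcp_pos: [637.6, -276.4, 38.3]
ee_rot: [1.0, 0.019, 0.0, 0.0]
force: [-0.8, -0.1, -0.6]
grip_width: 22.0
grasp_force: 0.0
```

The fingers closed freely to 22 mm, so the tips really are above the prop and about 35 mm higher than stated. I'll open and descend in steps.

>>> carry_out --targets '[{"ax": 0,"ay": 0,"az": 0,"dx": 0,"dy": 0.0005,"dz": 0,"fingers": 0.06},{"ax": 0,"ay": 0,"az": 0,"dx": 0,"dy": 0.0005,"dz": 0,"fingers": 0.06},{"ax": 0,"ay": 0,"az": 0,"dx": 0,"dy": 0.0005,"dz": 0,"fingers": 0.06},{"ax": 0,"ay": 0,"az": 0,"dx": 0,"dy": 0.0005,"dz": 0,"fingers": 0.06},{"ax": 0,"ay": 0,"az": 0,"dx": 0,"dy": 0.0005,"dz": -0.01,"fingers": 0.06},{"ax": 0,"ay": 0,"az": 0,"dx": 0,"dy": 0.0005,"dz": -0.02,"fingers": 0.06},{"ax": 0,"ay": 0,"az": 0,"dx": 0,"dy": 0.0005,"dz": -0.025,"fingers": 0.06},{"ax": 0,"ay": 0,"az": 0,"dx": 0,"dy": 0.0005,"dz": -0.03,"fingers": 0.06},{"ax": 0,"ay": 0,"az": 0,"dx": 0,"dy": 0.0005,"dz": -0.03,"fingers": 0.06}]'

```text
time_s: 3.85
tcp_pos: [636.6, -275.6, 6.6]
ee_rot: [1.0, 0.019, -0.001, -0.0]
force: [0.3, 0.6, 0.1]
grip_width: 60.1
grasp_force: 0.0
```

```bash
sed -i "s/grip2.png/grip3.png/; s/>34)/>28)/; s/range(-120/range(-60/;s/,45,6)/,45,3)/;s/lo+6/lo+3/" grip.py; python3 grip.py
```

```text
[ 636.6276607  -275.55468574    6.64307258] 60.11555048300932 [0.32536275 0.62113671 0.07821047]
[[ 0.9993  0.038  -0.0019]
 [ 0.038  -0.9993  0.0006]
 [-0.0019 -0.0007 -1.    ]]
-60 10 -10.0 13.0 -34.0 45.0
-57 11 -9.0 12.0 -41.0 41.0
-54 22 -9.0 12.0 -36.0 43.0
-51 14 -8.0 13.0 -40.0 44.0
-48 19 -4.0 12.0 -43.0 43.0
-45 20 -10.0 12.0 -42.0 44.0
-42 17 -9.0 12.0 -45.0 44.0
-39 19 -11.0 11.0 -43.0 43.0
-36 22 -8.0 12.0 -43.0 43.0
-33 16 -8.0 13.0 -32.0 44.0
-30 14 -9.0 13.0 -41.0 43.0
-27 18 -9.0 11.0 -43.0 42.0
-24 18 -42.0 27.0 -33.0 37.0
153 202 182 271
```

View pics/grip3.png

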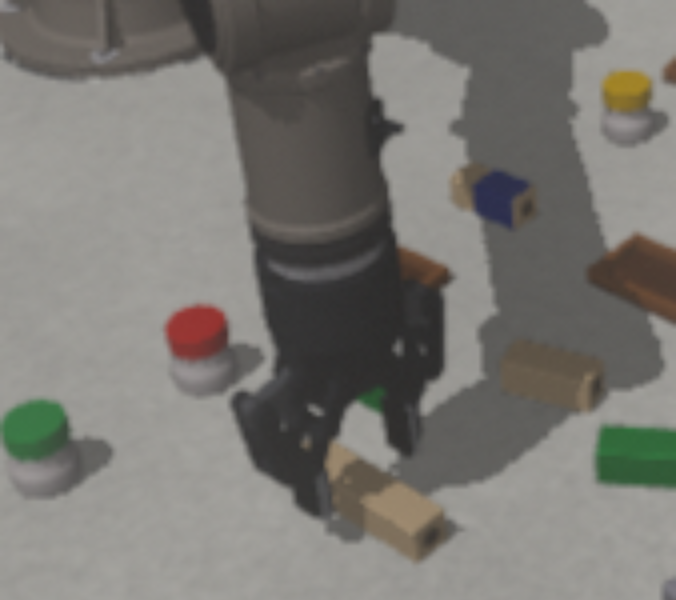

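The fingers now straddle the longest prop, with their tips still around 20 mm above the bench. I'll go down 10 mm more and grip.

>>> carry_out --targets '[{"ax": 0,"ay": 0,"az": 0,"dx": 0,"dy": 0,"dz": -0.005,"fingers": 0.06},{"ax": 0,"ay": 0,"az": 0,"dx": 0,"dy": 0,"dz": -0.01,"fingers": 0.06},{"ax": 0,"ay": 0,"az": 0,"dx": 0,"dy": 0,"dz": -0.01,"fingers": 0.045},{"ax": 0,"ay": 0,"az": 0,"dx": 0,"dy": 0,"dz": -0.01,"fingers": 0.035},{"ax": 0,"ay": 0,"az": 0,"dx": 0,"dy": 0,"dz": -0.01,"fingers": 0.015},{"ax": 0,"ay": 0,"az": 0,"dx": 0,"dy": 0,"dz": -0.01,"fingers": 0.015},{"ax": 0,"ay": 0,"az": 0,"dx": 0,"dy": 0,"dz": -0.01,"fingers": 0.015},{"ax": 0,"ay": 0,"az": 0,"dx": 0,"dy": 0,"dz": -0.01,"fingers": 0.015}]' --squeeze 45

```text
time_s: 4.7
tcp_pos: [637.7, -276.0, -1.7]
ee_rot: [1.0, 0.019, 0.0, 0.0]
force: [1.2, -0.7, 1.2]
grip_width: 25.0
grasp_force: 46.2
```

>>> carry_out --targets '[{"ax": 0,"ay": 0,"az": 0,"dx": 0,"dy": 0,"dz": 0.02,"fingers": 0.015},{"ax": 0,"ay": 0,"az": 0,"dx": 0,"dy": 0,"dz": 0.045,"fingers": 0.015},{"ax": 0,"ay": 0,"az": 0,"dx": 0,"dy": 0.02,"dz": 0.06,"fingers": 0.015},{"ax": 0,"ay": 0,"az": -3,"dx": 0,"dy": 0.06,"dz": 0.06,"fingers": 0.015},{"ax": 0,"ay": 0,"az": -6,"dx": 0.002,"dy": 0.1,"dz": 0.06,"fingers": 0.015},{"ax": 0,"ay": 0,"az": -9,"dx": 0.004,"dy": 0.14,"dz": 0.06,"fingers": 0.015},{"ax": 0,"ay": 0,"az": -13.1,"dx": 0.006,"dy": 0.18,"dz": 0.06,"fingers": 0.015},{"ax": 0,"ay": 0,"az": -13.1,"dx": 0.0086,"dy": 0.22,"dz": 0.06,"fingers": 0.015},{"ax": 0,"ay": 0,"az": -13.1,"dx": 0.0086,"dy": 0.26,"dz": 0.06,"fingers": 0.015},{"ax": 0,"ay": 0,"az": -13.1,"dx": 0.0086,"dy": 0.3,"dz": 0.06,"fingers": 0.015},{"ax": 0,"ay": 0,"az": -13.1,"dx": 0.0086,"dy": 0.34,"dz": 0.06,"fingers": 0.015},{"ax": 0,"ay": 0,"az": -13.1,"dx": 0.0086,"dy": 0.375,"dz": 0.06,"fingers": 0.015},{"ax": 0,"ay": 0,"az": -13.1,"dx": 0.0086,"dy": 0.4,"dz": 0.06,"fingers": 0.015},{"ax": 0,"ay": 0,"az": -13.1,"dx": 0.0086,"dy": 0.4126,"dz": 0.05,"fingers": 0.015},{"ax": 0,"ay": 0,"az": -13.1,"dx": 0.0086,"dy": 0.4126,"dz": 0.04,"fingers": 0.015},{"ax": 0,"ay": 0,"az": -13.1,"dx": 0.0086,"dy": 0.4126,"dz": 0.03,"fingers": 0.015},{"ax": 0,"ay": 0,"az": -13.1,"dx": 0.0086,"dy": 0.4126,"dz": 0.03,"fingers": 0.015}]'

```text
time_s: 6.4
tcp_pos: [644.2, 133.3, 25.2]
ee_rot: [0.995, -0.097, -0.002, 0.002]
force: [-0.4, -0.6, -2.0]
grip_width: 24.8
grasp_force: 45.9
```

```bash
cat > chk.py <<'E'
import sys
from h import *
# scene crop around tcp with expected held-bar outline: argv: png
def proj(c,p):
    f=192/np.tan(np.radians(c['fovy'])/2);q=R.from_quat(c['rotation']).inv().apply(np.array(p)-c['xyz'])
    return q[...,:2]/q[...,2:]*f+[c['cx'],c['cy']]
o=ctrl.observe();t=o['tcp_pos'];print(t,o['grip_width'],o['grasp_force'],o['force'],o['time_s'])
c=shot('scene');u,v=proj(c,t).astype(int)
im=cv2.cvtColor(c['color'],cv2.COLOR_RGB2BGR);x0=max(u-70,0);y0=max(v-60,0)
cv2.imwrite('pics/'+sys.argv[1],cv2.resize(im[y0:y0+100,x0:x0+140],None,fx=5,fy=5,interpolation=cv2.INTER_CUBIC));print(x0,y0)
E
python3 chk.py p1.png
```

```text
[644.15138514 133.29407643  25.18761436] 24.758705459370358 45.89128911495209 [-0.39647208 -0.59491591 -2.00479021] 6.4
222 127
```

View pics/p1.png

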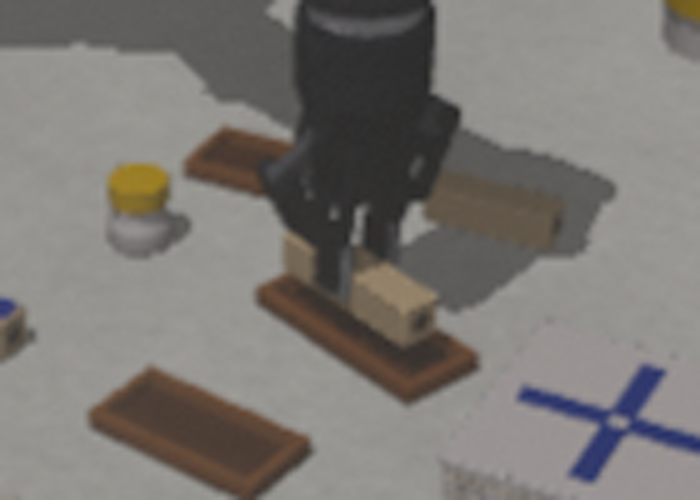

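The bar is held level and lined up just above the longest cradle. The measured pose differs by about 3 mm from the commanded one, so I'll let it settle.

>>> carry_out --targets '[{"ax": 0,"ay": 0,"az": 0,"dx": 0,"dy": 0,"dz": 0,"fingers": 0.015},{"ax": 0,"ay": 0,"az": 0,"dx": 0,"dy": 0,"dz": 0,"fingers": 0.015},{"ax": 0,"ay": 0,"az": 0,"dx": 0,"dy": 0,"dz": 0,"fingers": 0.015}]'

```text
time_s: 6.75
tcp_pos: [646.5, 136.3, 28.5]
ee_rot: [0.995, -0.096, 0.0, -0.0]
force: [0.8, 0.2, -1.1]
grip_width: 24.5
grasp_force: 45.9
```

Run:
```python
from h import *
np.set_printoptions(suppress=True,linewidth=150)
for i in range(3):
    c=shot('scene');o=ctrl.observe();print(o['tcp_pos'],o['joint_positions'],R.from_quat(o['ee_rot']).as_matrix()[:,1])
P=cloud(c);t=o['tcp_pos']
hsv=cv2.cvtColor(c['color'],cv2.COLOR_RGB2HSV)
m=(cv2.inRange(hsv,(12,35,75),(28,140,255))>0)&(np.hypot(P[...,0]-t[0],P[...,1]-t[1])<75)&(P[...,2]>15)
b=P[m];print(len(b),b.min(0),b.max(0),np.percentile(b[:,2],[5,95]))
top=b[b[:,2]>np.percentile(b[:,2],97)-8]
print(len(top),cv2.minAreaRect(top[:,:2].astype(np.float32)),np.median(top[:,2]))
```

```text
[646.42265929 136.48736492  28.44082497] [-0.2545737   0.60077446 -0.02546171  1.67400998  0.01906505  0.86625317 -2.04983881] [-0.18996491 -0.98179085 -0.00023888]
[646.32728136 136.63054648  28.39006405] [-0.25475187  0.60080709 -0.02552974  1.67408833  0.01906496  0.86626386 -2.04990204] [-0.18979594 -0.98182354 -0.00021944]
[646.23496908 136.73666334  28.28696055] [-0.25491032  0.60091351 -0.02557717  1.6741774   0.01910336  0.86622277 -2.04987912] [-0.1895538  -0.98187032 -0.00015064]
283 [587.53299819  80.72728526  15.04658316] [702.80741481 170.93337981 122.45038166] [32.76870705 58.58533678]
10 ((653.4830322265625, 121.3595962524414), (100.05224609375, 21.58998680114746), 63.4412841796875) 89.57185059253163
```

>>> carry_out --targets '[{"ax": 0,"ay": 0,"az": 0,"dx": 0,"dy": 0,"dz": -0.01,"fingers": 0.015},{"ax": 0,"ay": 0,"az": 0,"dx": 0,"dy": 0,"dz": -0.017,"fingers": 0.015},{"ax": 0,"ay": 0,"az": 0,"dx": 0,"dy": 0,"dz": -0.021,"fingers": 0.015},{"ax": 0,"ay": 0,"az": 0,"dx": 0,"dy": 0,"dz": -0.024,"fingers": 0.015},{"ax": 0,"ay": 0,"az": 0,"dx": 0,"dy": 0,"dz": -0.0255,"fingers": 0.015},{"ax": 0,"ay": 0,"az": 0,"dx": 0,"dy": 0,"dz": -0.0255,"fingers": 0.015},{"ax": 0,"ay": 0,"az": 0,"dx": 0,"dy": 0,"dz": -0.0255,"fingers": 0.015}]'

```text
time_s: 7.6
tcp_pos: [646.3, 136.9, 2.6]
ee_rot: [0.995, -0.095, 0.0, -0.0]
force: [-0.6, 0.7, -2.4]
grip_width: 25.2
grasp_force: 45.9
```

```bash
python3 chk.py p2.png
```

```text
[646.33764873 136.85884263   2.59373883] 25.185614268202887 45.89130342006683 [-0.59299081  0.72783042 -2.35446182] 7.6
223 133
```

View pics/p2.png

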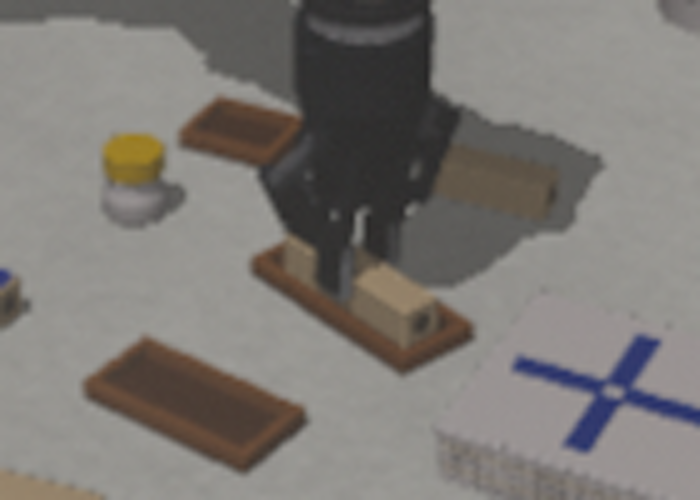

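The longest prop sits down inside its slot. I'll release it, lift, and go on to the long prop.

>>> carry_out --targets '[{"ax": 0,"ay": 0,"az": 0,"dx": 0,"dy": 0,"dz": 0,"fingers": 0.035},{"ax": 0,"ay": 0,"az": 0,"dx": 0,"dy": 0,"dz": 0,"fingers": 0.04},{"ax": 0,"ay": 0,"az": 0,"dx": 0,"dy": 0,"dz": 0.001,"fingers": 0.045},{"ax": 0,"ay": 0,"az": 0,"dx": 0,"dy": 0,"dz": 0.01,"fingers": 0.045},{"ax": 0,"ay": 0,"az": 0,"dx": 0,"dy": 0,"dz": 0.035,"fingers": 0.045},{"ax": 0,"ay": 0,"az": 0,"dx": 0,"dy": 0,"dz": 0.06,"fingers": 0.06},{"ax": 0,"ay": 0,"az": 6,"dx": -0.0028,"dy": 0.036,"dz": 0.06,"fingers": 0.06},{"ax": 0,"ay": 0,"az": 12,"dx": -0.0054,"dy": 0.072,"dz": 0.06,"fingers": 0.06},{"ax": 0,"ay": 0,"az": 18,"dx": -0.008,"dy": 0.11,"dz": 0.06,"fingers": 0.06},{"ax": 0,"ay": 0,"az": 23.7,"dx": -0.0108,"dy": 0.1453,"dz": 0.06,"fingers": 0.06},{"ax": 0,"ay": 0,"az": 23.7,"dx": -0.0108,"dy": 0.1453,"dz": 0.06,"fingers": 0.06},{"ax": 0,"ay": 0,"az": 23.7,"dx": -0.0108,"dy": 0.1453,"dz": 0.04,"fingers": 0.06},{"ax": 0,"ay": 0,"az": 23.7,"dx": -0.0108,"dy": 0.1453,"dz": 0.04,"fingers": 0.06},{"ax": 0,"ay": 0,"az": 23.7,"dx": -0.0108,"dy": 0.1453,"dz": 0.04,"fingers": 0.06}]'

```text
time_s: 9.05
tcp_pos: [635.2, 281.2, 42.6]
ee_rot: [0.994, 0.111, -0.0, 0.0]
force: [0.5, 0.0, 0.6]
grip_width: 60.1
grasp_force: 0.0
```

Run:
```python
from h import *
from m import table
o=ctrl.observe();M=R.from_quat(o['ee_rot']).as_matrix();print(o['tcp_pos'],np.degrees(np.arctan2(M[1,1],M[0,1])),o['grip_width'])
np.set_printoptions(suppress=True)
c=shot('top','top3.png');print(rects(c,(12,35,75),(28,110,255),26)); print(rects(c,(12,30,30),(28,120,255),26,60))
```

```text
[635.19062873 281.19416807  42.58773788] -77.28068954410963 60.10325198454201
[[ 152.2  194.2  618.7  278.5   51.2   29.7   12.8   22.4   26.4   28.8]
 [ 315.8  179.2  644.4 -127.5   61.6   25.4   19.1   24.3   26.6   28.8]
 [ 209.7  180.8  647.5  135.3  107.7   28.6  -10.8   27.2   30.6   32.7]
 [ 369.   107.1  827.2 -268.8   94.3   17.9   77.3   16.    19.    21.6]
 [ 255.7   69.9  936.7   26.3 1327.7    5.    90.    -6.2   -3.9   -1.2]]
[[ 270.6  259.7  450.3  -10.5   25.7   21.   -82.    24.    26.7   28.7]
 [ 152.3  193.5  619.5  278.7   54.2   30.7   12.2   18.4   26.3   29.2]
 [ 315.5  179.4  644.3 -126.7   61.8   27.9   18.6   23.3   26.3   28.6]
 [ 209.9  181.2  646.8  134.8  110.6   34.3  -11.1    5.5   30.    32.5]
 [ 368.5  107.8  824.4 -268.2   94.1   20.8   80.1   13.7   18.3   21.4]
 [ 105.8  108.2  831.9  411.2  158.4  119.8  -72.7    8.7   11.1   13.6]
 [ 255.5   69.9  936.7   26.3 1327.7    5.1   90.    -6.2   -3.8   -1. ]
 [  59.2   22.9 1092.1  537.2  189.7   46.5   43.1 -701.6 -568.5 -459.5]
 [ 194.1   19.7 1085.   173.3  138.7   41.1   19.5 -701.1 -558.5 -450.3]]
```

View pics/top3.png

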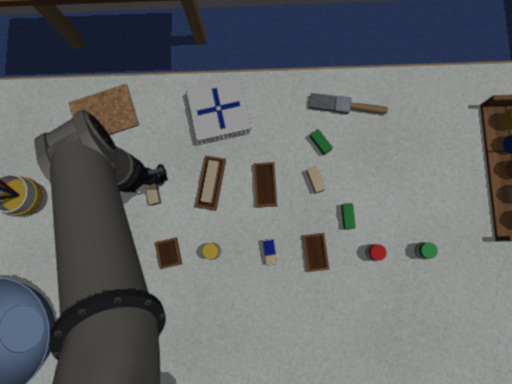

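The longest prop lies in its cradle with its top at 30 mm, as it should. Now I'll grip and lift the long prop.

>>> carry_out --targets '[{"ax": 0,"ay": 0,"az": 0,"dx": 0,"dy": 0.0005,"dz": -0.02,"fingers": 0.06},{"ax": 0,"ay": 0,"az": 0,"dx": 0,"dy": 0.0005,"dz": -0.035,"fingers": 0.06},{"ax": 0,"ay": 0,"az": 0,"dx": 0,"dy": 0.0005,"dz": -0.0425,"fingers": 0.06},{"ax": 0,"ay": 0,"az": 0,"dx": 0,"dy": 0.0005,"dz": -0.0445,"fingers": 0.06},{"ax": 0,"ay": 0,"az": 0,"dx": 0,"dy": 0.0005,"dz": -0.0445,"fingers": 0.045},{"ax": 0,"ay": 0,"az": 0,"dx": 0,"dy": 0.0005,"dz": -0.0445,"fingers": 0.035},{"ax": 0,"ay": 0,"az": 0,"dx": 0,"dy": 0.0005,"dz": -0.0445,"fingers": 0.015},{"ax": 0,"ay": 0,"az": 0,"dx": 0,"dy": 0.0005,"dz": -0.0445,"fingers": 0.015},{"ax": 0,"ay": 0,"az": 0,"dx": 0,"dy": 0.0005,"dz": -0.0445,"fingers": 0.015},{"ax": 0,"ay": 0,"az": 0,"dx": 0,"dy": 0.0005,"dz": -0.0445,"fingers": 0.015}]'

```text
time_s: 10.1
tcp_pos: [636.0, 283.0, -1.0]
ee_rot: [0.994, 0.111, 0.001, -0.0]
force: [-1.3, -0.3, 4.8]
grip_width: 24.8
grasp_force: 46.1
```

>>> carry_out --targets '[{"ax": 0,"ay": 0,"az": 0,"dx": 0,"dy": 0,"dz": 0.02,"fingers": 0.015},{"ax": 0,"ay": 0,"az": 0,"dx": 0,"dy": 0,"dz": 0.045,"fingers": 0.015},{"ax": 0,"ay": 0,"az": 0,"dx": 0,"dy": -0.01,"dz": 0.065,"fingers": 0.015},{"ax": 0,"ay": 0,"az": -3,"dx": 0,"dy": -0.04,"dz": 0.065,"fingers": 0.015},{"ax": 0,"ay": 0,"az": -6,"dx": 0.001,"dy": -0.08,"dz": 0.065,"fingers": 0.015},{"ax": 0,"ay": 0,"az": -10.4,"dx": 0.002,"dy": -0.12,"dz": 0.065,"fingers": 0.015},{"ax": 0,"ay": 0,"az": -10.4,"dx": 0.0023,"dy": -0.16,"dz": 0.065,"fingers": 0.015},{"ax": 0,"ay": 0,"az": -10.4,"dx": 0.0023,"dy": -0.2,"dz": 0.065,"fingers": 0.015},{"ax": 0,"ay": 0,"az": -10.4,"dx": 0.0023,"dy": -0.24,"dz": 0.065,"fingers": 0.015},{"ax": 0,"ay": 0,"az": -10.4,"dx": 0.0023,"dy": -0.27,"dz": 0.06,"fingers": 0.015},{"ax": 0,"ay": 0,"az": -10.4,"dx": 0.0023,"dy": -0.2834,"dz": 0.05,"fingers": 0.015},{"ax": 0,"ay": 0,"az": -10.4,"dx": 0.0023,"dy": -0.2834,"dz": 0.03,"fingers": 0.015},{"ax": 0,"ay": 0,"az": -10.4,"dx": 0.0023,"dy": -0.2834,"dz": 0.03,"fingers": 0.015},{"ax": 0,"ay": 0,"az": -10.4,"dx": 0.0023,"dy": -0.2834,"dz": 0.03,"fingers": 0.015},{"ax": 0,"ay": 0,"az": -10.4,"dx": 0.0023,"dy": -0.2834,"dz": 0.03,"fingers": 0.015}]'

```text
time_s: 11.6
tcp_pos: [638.0, 0.7, 28.5]
ee_rot: [1.0, 0.022, 0.0, -0.0]
force: [0.6, -0.4, -1.5]
grip_width: 25.0
grasp_force: 45.4
```

```bash
python3 chk.py p3.png
```

```text
[638.03586019   0.67097892  28.51304794] 25.04085592168739 45.3802889585495 [ 0.58054295 -0.42701983 -1.51194318] 11.6
190 146
```

View pics/p3.png

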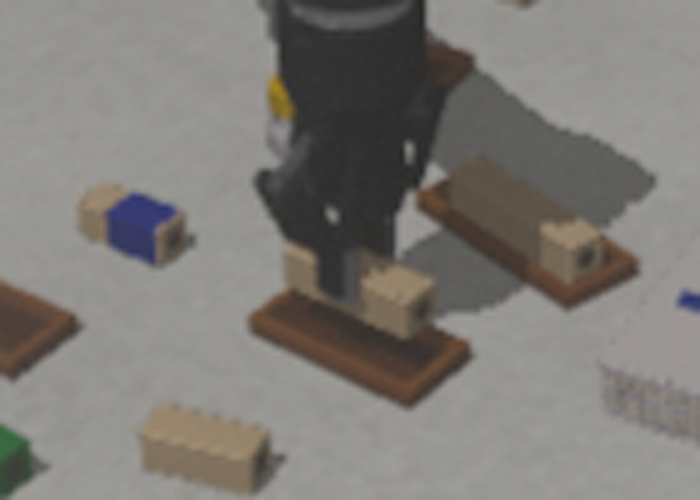

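The long prop hangs level over its cradle and lines up with it. I'll lower it.

>>> carry_out --targets '[{"ax": 0,"ay": 0,"az": 0,"dx": 0,"dy": 0,"dz": -0.01,"fingers": 0.015},{"ax": 0,"ay": 0,"az": 0,"dx": 0,"dy": 0,"dz": -0.017,"fingers": 0.015},{"ax": 0,"ay": 0,"az": 0,"dx": 0,"dy": 0,"dz": -0.021,"fingers": 0.015},{"ax": 0,"ay": 0,"az": 0,"dx": 0,"dy": 0,"dz": -0.024,"fingers": 0.015},{"ax": 0,"ay": 0,"az": 0,"dx": 0,"dy": 0,"dz": -0.0255,"fingers": 0.015},{"ax": 0,"ay": 0,"az": 0,"dx": 0,"dy": 0,"dz": -0.0255,"fingers": 0.015},{"ax": 0,"ay": 0,"az": 0,"dx": 0,"dy": 0,"dz": -0.0255,"fingers": 0.015}]'

```text
time_s: 12.35
tcp_pos: [637.3, -0.8, 3.0]
ee_rot: [1.0, 0.021, -0.0, 0.0]
force: [-2.4, -0.0, 4.3]
grip_width: 24.9
grasp_force: 46.1
```

>>> carry_out --targets '[{"ax": 0,"ay": 0,"az": 0,"dx": 0,"dy": 0,"dz": 0,"fingers": 0.035},{"ax": 0,"ay": 0,"az": 0,"dx": 0,"dy": 0,"dz": 0,"fingers": 0.04},{"ax": 0,"ay": 0,"az": 0,"dx": 0,"dy": 0,"dz": 0.001,"fingers": 0.045},{"ax": 0,"ay": 0,"az": 0,"dx": 0,"dy": 0,"dz": 0.01,"fingers": 0.045},{"ax": 0,"ay": 0,"az": 0,"dx": 0,"dy": 0,"dz": 0.035,"fingers": 0.045},{"ax": 0,"ay": 0,"az": 0,"dx": 0,"dy": 0,"dz": 0.06,"fingers": 0.06},{"ax": 0,"ay": 0,"az": 6,"dx": 0.002,"dy": -0.036,"dz": 0.06,"fingers": 0.06},{"ax": 0,"ay": 0,"az": 12,"dx": 0.004,"dy": -0.072,"dz": 0.06,"fingers": 0.06},{"ax": 0,"ay": 0,"az": 16.7,"dx": 0.006,"dy": -0.11,"dz": 0.06,"fingers": 0.06},{"ax": 0,"ay": 0,"az": 16.7,"dx": 0.007,"dy": -0.1268,"dz": 0.06,"fingers": 0.06},{"ax": 0,"ay": 0,"az": 16.7,"dx": 0.007,"dy": -0.1268,"dz": 0.04,"fingers": 0.06},{"ax": 0,"ay": 0,"az": 16.7,"dx": 0.007,"dy": -0.1268,"dz": 0.04,"fingers": 0.06},{"ax": 0,"ay": 0,"az": 16.7,"dx": 0.007,"dy": -0.1268,"dz": 0.04,"fingers": 0.06},{"ax": 0,"ay": 0,"az": 16.7,"dx": 0.007,"dy": -0.1268,"dz": 0.04,"fingers": 0.06}]'

```text
time_s: 13.75
tcp_pos: [645.2, -126.0, 43.3]
ee_rot: [0.986, 0.166, 0.001, -0.0]
force: [0.2, -0.3, 0.1]
grip_width: 59.7
grasp_force: 0.0
```

Run:
```python
from h import *
o=ctrl.observe();M=R.from_quat(o['ee_rot']).as_matrix();print(o['tcp_pos'],np.degrees(np.arctan2(M[1,1],M[0,1])),o['grip_width'])
np.set_printoptions(suppress=True)
print(rects(shot('top'),(12,35,75),(28,110,255),30))
```

```text
[ 645.24288827 -126.03722128   43.2545195 ] -70.83490987315464 59.708859375682536
[[ 110.7  257.4  463.5  376.1   44.6   24.7   84.2   23.7   26.6   28.8]
 [ 317.9  185.8  628.  -132.3   28.3   26.1   19.2   24.    26.4   51.1]
 [ 264.8  183.3  636.4   -1.6   84.4   25.     3.1   28.3   30.6   32.6]
 [ 209.5  181.   646.8  135.2  108.1   29.   -11.4   26.6   30.6   32.8]
 [ 255.7   69.9  934.6   26.2 1321.9    5.    90.    -6.1   -3.8   -1.4]]
```

The long prop is seated, with its top at 30.6 mm. Next is the medium one.

>>> carry_out --targets '[{"ax": 0,"ay": 0,"az": 0,"dx": 0,"dy": 0,"dz": -0.02,"fingers": 0.06},{"ax": 0,"ay": 0,"az": 0,"dx": 0,"dy": 0,"dz": -0.035,"fingers": 0.06},{"ax": 0,"ay": 0,"az": 0,"dx": 0,"dy": 0,"dz": -0.0425,"fingers": 0.06},{"ax": 0,"ay": 0,"az": 0,"dx": 0,"dy": 0,"dz": -0.0445,"fingers": 0.06},{"ax": 0,"ay": 0,"az": 0,"dx": 0,"dy": 0,"dz": -0.0445,"fingers": 0.045},{"ax": 0,"ay": 0,"az": 0,"dx": 0,"dy": 0,"dz": -0.0445,"fingers": 0.035},{"ax": 0,"ay": 0,"az": 0,"dx": 0,"dy": 0,"dz": -0.0445,"fingers": 0.015},{"ax": 0,"ay": 0,"az": 0,"dx": 0,"dy": 0,"dz": -0.0445,"fingers": 0.015},{"ax": 0,"ay": 0,"az": 0,"dx": 0,"dy": 0,"dz": -0.0445,"fingers": 0.015},{"ax": 0,"ay": 0,"az": 0,"dx": 0,"dy": 0,"dz": -0.0445,"fingers": 0.015}]'

```text
time_s: 14.8
tcp_pos: [645.4, -127.8, -1.1]
ee_rot: [0.986, 0.166, 0.001, 0.0]
force: [-0.2, 0.7, 5.8]
grip_width: 24.9
grasp_force: 45.7
```

>>> carry_out --targets '[{"ax": 0,"ay": 0,"az": 0,"dx": 0,"dy": 0,"dz": 0.02,"fingers": 0.015},{"ax": 0,"ay": 0,"az": 0,"dx": 0,"dy": 0,"dz": 0.045,"fingers": 0.015},{"ax": 0,"ay": 0,"az": 0,"dx": -0.01,"dy": 0,"dz": 0.06,"fingers": 0.015},{"ax": 0,"ay": 0,"az": -4,"dx": -0.04,"dy": 0.002,"dz": 0.06,"fingers": 0.015},{"ax": 0,"ay": 0,"az": -8,"dx": -0.08,"dy": 0.004,"dz": 0.06,"fingers": 0.015},{"ax": 0,"ay": 0,"az": -13.6,"dx": -0.12,"dy": 0.006,"dz": 0.06,"fingers": 0.015},{"ax": 0,"ay": 0,"az": -13.6,"dx": -0.155,"dy": 0.0077,"dz": 0.06,"fingers": 0.015},{"ax": 0,"ay": 0,"az": -13.6,"dx": -0.1776,"dy": 0.0077,"dz": 0.05,"fingers": 0.015},{"ax": 0,"ay": 0,"az": -13.6,"dx": -0.1776,"dy": 0.0077,"dz": 0.03,"fingers": 0.015},{"ax": 0,"ay": 0,"az": -13.6,"dx": -0.1776,"dy": 0.0077,"dz": 0.03,"fingers": 0.015},{"ax": 0,"ay": 0,"az": -13.6,"dx": -0.1776,"dy": 0.0077,"dz": 0.03,"fingers": 0.015},{"ax": 0,"ay": 0,"az": -13.6,"dx": -0.1776,"dy": 0.0077,"dz": 0.03,"fingers": 0.015},{"ax": 0,"ay": 0,"az": -13.6,"dx": -0.1776,"dy": 0.0077,"dz": 0.03,"fingers": 0.015}]'

```text
time_s: 16.1
tcp_pos: [468.1, -120.0, 28.6]
ee_rot: [0.999, 0.048, 0.001, 0.0]
force: [0.4, -0.1, -0.9]
grip_width: 24.9
grasp_force: 45.1
```

```bash
python3 chk.py p4.png
```

```text
[ 468.07007176 -119.99423082   28.5957219 ] 24.922969568739244 45.06093442440033 [ 0.44151021 -0.08417762 -0.91847633] 16.1
115 143
```

View pics/p4.png

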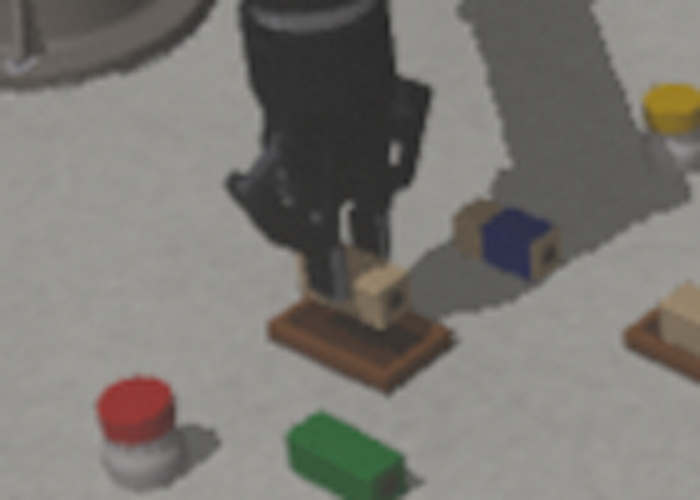

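The medium prop lines up over its cradle. I'll lower it, release, and go to the short one.

>>> carry_out --targets '[{"ax": 0,"ay": 0,"az": 0,"dx": 0,"dy": 0,"dz": -0.01,"fingers": 0.015},{"ax": 0,"ay": 0,"az": 0,"dx": 0,"dy": 0,"dz": -0.017,"fingers": 0.015},{"ax": 0,"ay": 0,"az": 0,"dx": 0,"dy": 0,"dz": -0.021,"fingers": 0.015},{"ax": 0,"ay": 0,"az": 0,"dx": 0,"dy": 0,"dz": -0.024,"fingers": 0.015},{"ax": 0,"ay": 0,"az": 0,"dx": 0,"dy": 0,"dz": -0.0255,"fingers": 0.015},{"ax": 0,"ay": 0,"az": 0,"dx": 0,"dy": 0,"dz": -0.0255,"fingers": 0.015},{"ax": 0,"ay": 0,"az": 0,"dx": 0,"dy": 0,"dz": -0.0255,"fingers": 0.015}]'

```text
time_s: 16.85
tcp_pos: [466.4, -119.9, 2.8]
ee_rot: [0.999, 0.048, -0.001, -0.0]
force: [-3.0, 0.1, 5.2]
grip_width: 25.0
grasp_force: 45.8
```

>>> carry_out --targets '[{"ax": 0,"ay": 0,"az": 0,"dx": 0,"dy": 0,"dz": 0,"fingers": 0.035},{"ax": 0,"ay": 0,"az": 0,"dx": 0,"dy": 0,"dz": 0,"fingers": 0.04},{"ax": 0,"ay": 0,"az": 0,"dx": 0,"dy": 0,"dz": 0.001,"fingers": 0.045},{"ax": 0,"ay": 0,"az": 0,"dx": 0,"dy": 0,"dz": 0.01,"fingers": 0.045},{"ax": 0,"ay": 0,"az": 0,"dx": 0,"dy": 0,"dz": 0.035,"fingers": 0.045},{"ax": 0,"ay": 0,"az": 0,"dx": 0,"dy": 0,"dz": 0.07,"fingers": 0.06},{"ax": 0,"ay": 0,"az": 6,"dx": 0,"dy": 0.03,"dz": 0.1,"fingers": 0.06},{"ax": 0,"ay": 0,"az": 13,"dx": 0,"dy": 0.07,"dz": 0.1,"fingers": 0.06},{"ax": 0,"ay": 0,"az": 20,"dx": 0,"dy": 0.11,"dz": 0.1,"fingers": 0.06},{"ax": 0,"ay": 0,"az": 27,"dx": 0,"dy": 0.15,"dz": 0.1,"fingers": 0.06},{"ax": 0,"ay": 0,"az": 34,"dx": 0,"dy": 0.19,"dz": 0.1,"fingers": 0.06},{"ax": 0,"ay": 0,"az": 41,"dx": 0,"dy": 0.23,"dz": 0.1,"fingers": 0.06},{"ax": 0,"ay": 0,"az": 48,"dx": 0,"dy": 0.27,"dz": 0.1,"fingers": 0.06},{"ax": 0,"ay": 0,"az": 55,"dx": 0,"dy": 0.31,"dz": 0.1,"fingers": 0.06},{"ax": 0,"ay": 0,"az": 62,"dx": 0,"dy": 0.35,"dz": 0.1,"fingers": 0.06},{"ax": 0,"ay": 0,"az": 69,"dx": 0,"dy": 0.39,"dz": 0.1,"fingers": 0.06},{"ax": 0,"ay": 0,"az": 76,"dx": 0,"dy": 0.43,"dz": 0.1,"fingers": 0.06},{"ax": 0,"ay": 0,"az": 78.3,"dx": -0.0029,"dy": 0.47,"dz": 0.1,"fingers": 0.06},{"ax": 0,"ay": 0,"az": 78.3,"dx": -0.0029,"dy": 0.4989,"dz": 0.1,"fingers": 0.06},{"ax": 0,"ay": 0,"az": 78.3,"dx": -0.0029,"dy": 0.4989,"dz": 0.1,"fingers": 0.06}]'

```text
time_s: 18.85
tcp_pos: [462.4, 384.8, 103.5]
ee_rot: [0.742, 0.67, 0.002, -0.002]
force: [-0.6, -1.0, 0.9]
grip_width: 59.6
grasp_force: 0.0
```

>>> carry_out --targets '[{"ax": 0,"ay": 0,"az": 0,"dx": 0,"dy": 0,"dz": -0.03,"fingers": 0.06},{"ax": 0,"ay": 0,"az": 0,"dx": 0,"dy": 0,"dz": -0.06,"fingers": 0.06},{"ax": 0,"ay": 0,"az": 0,"dx": 0,"dy": 0,"dz": -0.06,"fingers": 0.06},{"ax": 0,"ay": 0,"az": 0,"dx": 0,"dy": 0,"dz": -0.06,"fingers": 0.06}]'

```text
time_s: 19.25
tcp_pos: [464.3, 378.1, 42.8]
ee_rot: [0.745, 0.667, -0.0, 0.0]
force: [-0.2, 0.3, 0.6]
grip_width: 60.0
grasp_force: 0.0
```

```bash
python3 - <<'E'
from h import *
o=ctrl.observe();M=R.from_quat(o['ee_rot']).as_matrix();print(o['tcp_pos'],np.degrees(np.arctan2(M[1,1],M[0,1])),o['grip_width'],o['joint_positions'])
np.set_printoptions(suppress=True)
c=shot('top','x.png');print(rects(c,(12,35,75),(28,110,255),30))
E
python3 chk.py p5.png
```

```text
[464.2676244  378.0922775   42.81410722] -6.27275506432507 59.99790393943972 [-0.39073562  0.53058227 -0.47652437  1.81423569  0.30885631  0.87149594
 -1.12182944]
[[ 109.8  257.4  464.   378.2   40.4   25.    83.8   24.5   27.    29. ]
 [ 316.4  251.9  467.4 -120.7   62.9   26.7    5.6   27.2   30.1   32.3]
 [ 265.   182.7  638.3   -2.1   83.5   26.8    2.3   27.9   30.6   32.8]
 [ 209.6  181.   646.5  134.9  106.    27.6  -11.2   28.1   30.6   32.8]
 [ 369.   106.8  826.3 -267.8   93.8   14.5   78.9   16.9   19.3   22. ]
 [ 255.7   69.9  934.6   26.2 1321.9    5.    90.    -6.1   -3.9   -1.3]]
[464.88231089 378.96707167  43.77722452] 59.954708059535925 0.0 [-0.55958917  0.50285401  0.58207844] 19.3
224 73
```

View pics/p5.png

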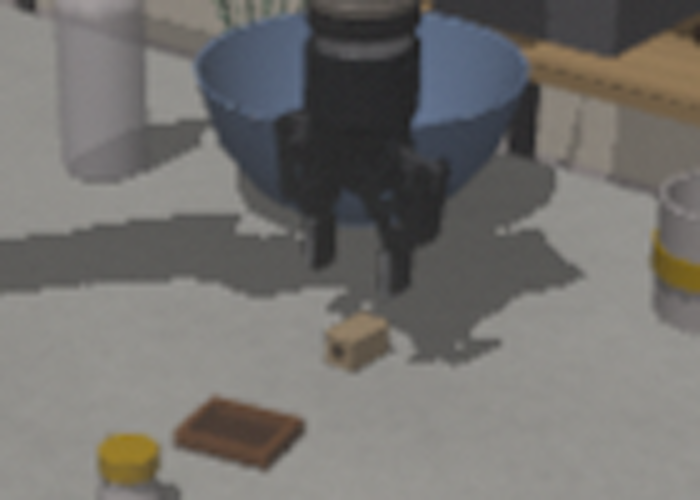

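The fingers straddle the spot above the short prop, and the other three props are seated. I'll pick and carry.

>>> carry_out --targets '[{"ax": 0,"ay": 0,"az": 0,"dx": 0,"dy": 0,"dz": -0.02,"fingers": 0.06},{"ax": 0,"ay": 0,"az": 0,"dx": 0,"dy": 0,"dz": -0.035,"fingers": 0.06},{"ax": 0,"ay": 0,"az": 0,"dx": 0,"dy": 0,"dz": -0.0425,"fingers": 0.06},{"ax": 0,"ay": 0,"az": 0,"dx": 0,"dy": 0,"dz": -0.0445,"fingers": 0.06},{"ax": 0,"ay": 0,"az": 0,"dx": 0,"dy": 0,"dz": -0.0445,"fingers": 0.045},{"ax": 0,"ay": 0,"az": 0,"dx": 0,"dy": 0,"dz": -0.0445,"fingers": 0.035},{"ax": 0,"ay": 0,"az": 0,"dx": 0,"dy": 0,"dz": -0.0445,"fingers": 0.015},{"ax": 0,"ay": 0,"az": 0,"dx": 0,"dy": 0,"dz": -0.0445,"fingers": 0.015},{"ax": 0,"ay": 0,"az": 0,"dx": 0,"dy": 0,"dz": -0.0445,"fingers": 0.015},{"ax": 0,"ay": 0,"az": 0,"dx": 0,"dy": 0,"dz": -0.0445,"fingers": 0.015}]'

```text
time_s: 20.35
tcp_pos: [464.6, 379.6, -1.2]
ee_rot: [0.744, 0.668, 0.001, 0.0]
force: [-0.3, 1.6, 6.3]
grip_width: 24.9
grasp_force: 44.8
```

>>> carry_out --targets '[{"ax": 0,"ay": 0,"az": 0,"dx": 0,"dy": 0,"dz": 0.02,"fingers": 0.015},{"ax": 0,"ay": 0,"az": 0,"dx": 0,"dy": 0,"dz": 0.045,"fingers": 0.015},{"ax": 0,"ay": 0,"az": -6,"dx": 0.001,"dy": -0.01,"dz": 0.06,"fingers": 0.015},{"ax": 0,"ay": 0,"az": -13,"dx": 0.002,"dy": -0.02,"dz": 0.06,"fingers": 0.015},{"ax": 0,"ay": 0,"az": -20,"dx": 0.003,"dy": -0.035,"dz": 0.06,"fingers": 0.015},{"ax": 0,"ay": 0,"az": -27,"dx": 0.004,"dy": -0.05,"dz": 0.06,"fingers": 0.015},{"ax": 0,"ay": 0,"az": -34,"dx": 0.005,"dy": -0.065,"dz": 0.06,"fingers": 0.015},{"ax": 0,"ay": 0,"az": -41,"dx": 0.006,"dy": -0.08,"dz": 0.06,"fingers": 0.015},{"ax": 0,"ay": 0,"az": -48,"dx": 0.007,"dy": -0.095,"dz": 0.06,"fingers": 0.015},{"ax": 0,"ay": 0,"az": -55,"dx": 0.008,"dy": -0.11,"dz": 0.06,"fingers": 0.015},{"ax": 0,"ay": 0,"az": -62,"dx": 0.0082,"dy": -0.125,"dz": 0.06,"fingers": 0.015},{"ax": 0,"ay": 0,"az": -68,"dx": 0.0082,"dy": -0.1376,"dz": 0.06,"fingers": 0.015},{"ax": 0,"ay": 0,"az": -72.6,"dx": 0.0082,"dy": -0.1376,"dz": 0.05,"fingers": 0.015},{"ax": 0,"ay": 0,"az": -72.6,"dx": 0.0082,"dy": -0.1376,"dz": 0.03,"fingers": 0.015},{"ax": 0,"ay": 0,"az": -72.6,"dx": 0.0082,"dy": -0.1376,"dz": 0.03,"fingers": 0.015},{"ax": 0,"ay": 0,"az": -72.6,"dx": 0.0082,"dy": -0.1376,"dz": 0.03,"fingers": 0.015},{"ax": 0,"ay": 0,"az": -72.6,"dx": 0.0082,"dy": -0.1376,"dz": 0.03,"fingers": 0.015}]'

```text
time_s: 22.05
tcp_pos: [472.6, 241.7, 28.5]
ee_rot: [0.995, 0.098, 0.0, -0.0]
force: [1.0, -0.2, -0.8]
grip_width: 24.8
grasp_force: 44.2
```

```bash
python3 chk.py p6.png
```

```text
[472.55994304 241.70412138  28.51741312] 24.791168843271038 44.192129373550415 [ 1.04455562 -0.18435996 -0.82841574] 22.05
200 93
```

View pics/p6.png

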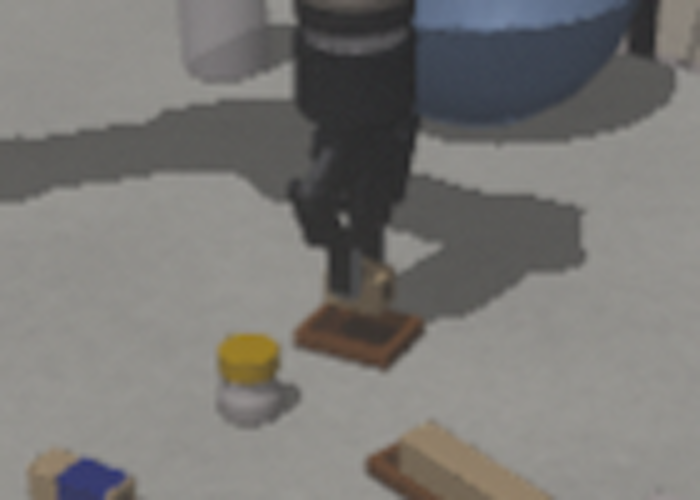

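The short prop is held over the shortest cradle and lines up with it. I'll lower, release and clear away.

>>> carry_out --targets '[{"ax": 0,"ay": 0,"az": 0,"dx": 0,"dy": 0,"dz": -0.01,"fingers": 0.015},{"ax": 0,"ay": 0,"az": 0,"dx": 0,"dy": 0,"dz": -0.017,"fingers": 0.015},{"ax": 0,"ay": 0,"az": 0,"dx": 0,"dy": 0,"dz": -0.021,"fingers": 0.015},{"ax": 0,"ay": 0,"az": 0,"dx": 0,"dy": 0,"dz": -0.024,"fingers": 0.015},{"ax": 0,"ay": 0,"az": 0,"dx": 0,"dy": 0,"dz": -0.0255,"fingers": 0.015},{"ax": 0,"ay": 0,"az": 0,"dx": 0,"dy": 0,"dz": -0.0255,"fingers": 0.015},{"ax": 0,"ay": 0,"az": 0,"dx": 0,"dy": 0,"dz": -0.0255,"fingers": 0.015}]'

```text
time_s: 22.8
tcp_pos: [471.9, 241.2, 2.8]
ee_rot: [0.995, 0.097, -0.0, 0.0]
force: [-2.8, -0.2, 5.6]
grip_width: 25.1
grasp_force: 44.9
```

>>> carry_out --targets '[{"ax": 0,"ay": 0,"az": 0,"dx": 0,"dy": 0,"dz": 0,"fingers": 0.035},{"ax": 0,"ay": 0,"az": 0,"dx": 0,"dy": 0,"dz": 0,"fingers": 0.04},{"ax": 0,"ay": 0,"az": 0,"dx": 0,"dy": 0,"dz": 0.001,"fingers": 0.045},{"ax": 0,"ay": 0,"az": 0,"dx": 0,"dy": 0,"dz": 0.01,"fingers": 0.045},{"ax": 0,"ay": 0,"az": 0,"dx": 0,"dy": 0,"dz": 0.035,"fingers": 0.045},{"ax": 0,"ay": 0,"az": 0,"dx": 0,"dy": 0,"dz": 0.08,"fingers": 0.045},{"ax": 0,"ay": 0,"az": 0,"dx": 0,"dy": 0,"dz": 0.12,"fingers": 0.045},{"ax": 0,"ay": 0,"az": 0,"dx": 0,"dy": 0,"dz": 0.16,"fingers": 0.045},{"ax": 0,"ay": 0,"az": 0,"dx": 0,"dy": 0.04,"dz": 0.18,"fingers": 0.045},{"ax": 0,"ay": 0,"az": 0,"dx": 0,"dy": 0.08,"dz": 0.18,"fingers": 0.045},{"ax": 0,"ay": 0,"az": 0,"dx": 0,"dy": 0.12,"dz": 0.18,"fingers": 0.045},{"ax": 0,"ay": 0,"az": 0,"dx": 0,"dy": 0.15,"dz": 0.18,"fingers": 0.045},{"ax": 0,"ay": 0,"az": 0,"dx": 0,"dy": 0.15,"dz": 0.18,"fingers": 0.045},{"ax": 0,"ay": 0,"az": 0,"dx": 0,"dy": 0.15,"dz": 0.18,"fingers": 0.045}]'

```text
time_s: 24.2
tcp_pos: [471.9, 391.5, 182.6]
ee_rot: [0.995, 0.098, -0.0, 0.0]
force: [0.4, 0.2, -0.2]
grip_width: 44.8
grasp_force: 0.0
```

Run:
```python
from h import *
np.set_printoptions(suppress=True)
c=shot('top','fin.png');print(rects(c,(12,35,75),(28,110,255),30));print(rects(c,(50,80,30),(80,255,255),26))
o=ctrl.observe();print(o['time_s'],o['force'])
```

```text
[[ 166.5  252.4  473.3  240.    39.5   27.2   11.2   27.5   30.4   32.6]
 [ 316.3  252.   466.9 -120.7   62.    26.7    5.6   27.7   30.4   32.8]
 [ 265.   182.8  638.2   -2.2   83.4   26.8    2.5   27.5   30.4   32.7]
 [ 209.6  181.   646.5  134.8  106.    27.2  -10.9   28.1   30.6   32.6]
 [ 369.   106.7  826.5 -267.8   93.8   14.4   78.5   16.8   19.4   21.8]
 [ 255.5   69.9  934.6   26.2 1321.9    5.    90.    -6.3   -3.9   -1.4]]
[[ 428.1  250.   465.5 -386.6   38.6   33.    88.7   43.6   45.9   47.8]
 [ 348.   215.9  551.7 -201.4   59.3   27.     3.2   23.7   26.2   28.4]
 [ 320.5  141.5  740.6 -143.4   60.5   28.1   34.4   23.7   26.4   28.4]]
24.25 [ 0.31167898  0.17832977 -0.53306833]
```

View pics/fin.png

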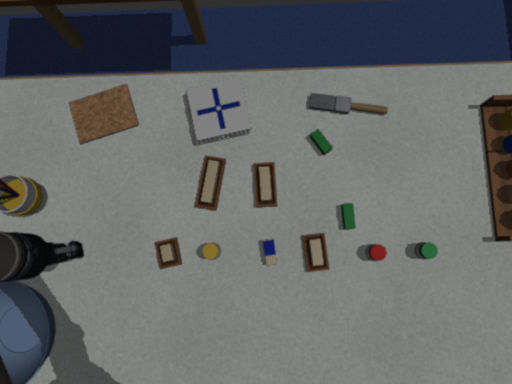

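All four props lie flat in their cradles at (168,252), (316,252), (264,184) and (210,182). The glazed and green bars haven't moved, and the arm is clear.

```bash
python3 -c "from bench import ctrl; print(ctrl.hand_in())"
```

```text
the job is handed in; nothing more can be done
None
```

All four cream props are lying flat in their matching cradles, the glazed and green bars were left where they lay, and the job was handed in at about 24 s of the 109 s allowed.

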